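# Turn the comb frame over on its uncapping stand

### The arm

A 7-joint arm with a two-finger parallel gripper is mounted at the origin on the work surface. World frame = base frame: x ahead of the robot, y to its left, z up, the work surface at z = 0. Lengths are in m, angles in degrees, forces in N, time in s.
With the tool pointing down it reaches from about 0.425 to 0.875 m from the base axis. Payload 4.7 kg.
Tool frame: the origin (TCP) lies on the centre line of the jaws, within the pads' length; the fingertips stand env.nose_length ahead of it and the grasp point (between the pads) lies 8 mm behind it (env.nose_length is the distance from the TCP to the fingertips, in m); y points along the fingers, z is the direction in which the jaws open and shut, and the axes are right-handed (so a half turn about y gives the same grasp; the last joint's range is limited). The gripper opens to 87 mm and grips with 3 to 60 N. Pads are 19 mm wide; open, the fingers measure 117 mm over their backs; the gripper's body (75 mm by 190 mm) begins 51 mm behind the grasp point.
Start: joints at [76.152, 18.392, -4.016, 83.108, 1.295, 78.541, -3.26], TCP at [0.164, -0.629, 0.234] pointing down, gripper open.
Joint ranges: [-163.93, 163.93], [-17.29, 119.83], [-79.2, 71.16], [3.27, 140.29], [-89.18, 269.18], [5.43, 117.66], [-154.24, 154.24]. Speed limits (degrees/s): [147.25, 147.25, 180, 180, 180, 180, 180].

### API

Orientations are given as [roll, pitch, yaw] about the fixed x, y, z axes, in that order (R = Rz(yaw) Ry(pitch) Rx(roll)).
In Python, from cell import env, read_camera, camera_info, job, models gives the robot as it stands.
- The arm moves only by the tool move_arm, never from a script. Its argument "moves" is a list of rows, each a list of 6 numbers: the shift along the tool's x, y, z in mm, then the turn, a rotation vector about the tool's x, y, z in degrees. In form: [[x, y, z, ax, ay, az], ...]. A call has 1 to 20 rows; each row is the pose to reach, as a shift and turn from the pose commanded when the call began, along the tool's axes at that moment; what a row does not reach only later rows make up. A row lasts 1/12 s, in which the tool goes at most 41.7 mm and 7.16 degrees, less where a joint would pass 70% of its speed; a pose out of reach is approached as far as the arm can. A call with a gripper value outside its range is refused whole. "claw" is the finger opening in mm, from 0 to 87, set as the call begins (left out, the last holds). The fingers move at their own pace and stop on an object; "newtons" is the grip in N (left out, the last holds). Time passes only in rows, so rows that repeat a pose let the fingers close. It gives the time, the measured TCP pose, the force and the opening at its end, in the units of the state.
- env.get_obs(): the state, without advancing time (a new reading comes with each control period).
- read_camera(name): name is "scene" or "top" or "wrist"; returns (picture, depth): 400x640x3 uint8, red, green, blue; 400x640 float32, m along the optical axis (not along the pixel's ray), 0 where there is no reading.
- camera_info(name): a dict with "fx", "fy", "cx", "cy" (pixels), "R" (3x3) and "t" (3): a world point X has camera coordinates R X + t. Camera axes: x right, y down, z forward; pixel columns grow to the right and rows downward; lengths in m; the calibration is good to about 2 mm. A picture is of the moment at which its call begins: read the wrist's pose just before it. camera_info takes no time and is no camera call; for the wrist camera it gives the pose at the moment of the call.
- job.sign_off(): hands the job in, once; it reports no verdict.
Trained networks look in the newest picture that a camera, given by its name, has taken for a name from the list of things; names that differ only in an ending like _2 or _b are one class to them, and where a whole thing is asked for, a point or a joint stands for the part that bears it (a point fixed in the world has none). Each returns a list of dicts, best first, with "score" (0 to 1); they miss things now and then, are a little off and sometimes report something else, mostly with a low value. They report only what shows in the picture. A call takes as long as a camera call.
- models.spot_in(target, camera): "point" ([x, y, z] in m, in world coordinates, good to about 4 mm: the middle of the surface that is visible of it).
- models.cut_out(target, camera): "mask" (400x640 bool, what is visible of it).
The state is a dict: "time_s": time; "qpos": joint angles; "joint_velocities": joint speeds; "effort": joint torques, N m; "tool_pos": TCP position; "tool_rot": TCP orientation; "force": force on the tool from outside, world axes, zero at the start; "wrist_torque": the same for the moment, N m; "grip_width": finger opening in m.
Only numpy, scipy, OpenCV 4.12 (cv2) and the standard library are available. Lean on these libraries where they do the work, as an engineer would, in place of code of your own. Each camera call takes 0.05 s, during which the arm holds its last target.

### The job

The comb frame leans on the far rest of its uncapping stand: push its top so that it tips over, foot staying in the trough, and leans on the near rest, the one closest to the robot. Then push the freed far rest down away from the frame until it lies flat in the tray, so that the comb's other face is clear for the fork. Only push: do not take the frame or the rest between the fingers, do not lift the frame, and leave the fork, the jar and the bowl where they are.

Things in the scene. Friction and masses are not known exactly. Their poses are not given: they have to be found in the camera images.
- stand: Steel uncapping stand, fixed: tray 360 x 300 mm (x -200 to +160, y +-150 mm of its origin), floor 4 mm thick, rim 14 mm high. Origin on the table surface under the middle of the trough that holds the frame's foot; x points level across the trough from near to far rest, y along it, z up. Trough 34 mm wide between 5 mm ridges with tops 20 mm above the table, its ends closed.
- near_rest_bar (a point): Middle of the near rest's crossbar: a fixed round steel bar 10 mm thick, 250 mm long along the stand's y axis, centre at stand x = -53 mm, 94 mm above the table, on a leg at each end.
- frame: Loose wooden hive frame full of comb, 25 mm thick (x), 217 mm wide (y), 159 mm high (z), 0.4 to 0.75 kg; top bar 240 mm long. Origin: centre of underside. At the start it leans 25 degrees on the far rest, top about 150 mm above the table, towards stand +x; tipped over it leans as much the other way. Upright it stays standing; about 9 degrees past that it falls over by itself.
- frame_top (a point): Centre of the upper face of the frame's top bar, 159 mm along the frame's z axis from its origin.
- frame_foot (a point): Centre of the underside of the frame (the frame's origin).
- far_rest (a joint): Angle of the far rest (rad): 0 = up, as at the start (legs 9 degrees from upright, leaning away from the trough); grows as it folds away; 1.4 = stop, flat just over the tray floor. Stiff friction hinge, stays where left, 6 to 8 N at the crossbar turn it. Hinge line along stand y at x = +40 mm, 12 mm above the table; crossbar centre 83 mm from it (flat: at x = +123 mm).
- far_rest_bar (a point): Middle of the far rest's crossbar on its centre line (round bar 10 mm thick, 250 mm long along stand y, a leg at each end; at the start at stand x = +53 mm, 94 mm above the table). Moves with the rest; axes those of the stand while the rest is up.
- fork: Uncapping fork with a yellow handle and a comb of steel tines, 200 mm long, 58 mm wide, 21 mm high, lying on the near side of the tray. Origin at its underside, near the middle. Leave alone.
- jar: Closed honey jar, 72 mm in diameter, 95 mm high, standing beside the tray. Origin at the centre of its underside. Leave alone.
- bowl: White open bowl, 100 mm across, 50 mm high, standing beside the tray. Origin at the centre of its underside. Leave alone.

How it is judged:
By the outcome, as a careful person would: the job done as asked, in the order asked, and still so for the second after the job is handed in, with the robot touching nothing.
It also fails if it takes over 48 s, if anything falls off the work surface, if the arm or the gripper's body presses on something with over 40 N, if the wrist force passes 120 N, or if a joint passes its speed limit or range.

## Working session

There is one attempt and no reset: what is moved stays moved. The work goes in short steps, Python scripts to look and compute and a tool call to move; the robot and the scene stay as the last step left them, time stands still between calls to the robot, and variables do not carry over. Pictures are saved under pics/ and viewed, and the job is handed in when it is done.

Besides the shell and the picture viewer there is one more tool, called after "Request:" by a JSON object that holds its "method" and its "body", one argument or row to a line. move_arm: Moves the arm, as the interface text tells. Its arguments: {"type":"object","properties":{"moves":{"type":"array","items":{"type":"array","items":{"type":"number"}}},"claw":{"type":"number"},"newtons":{"type":"number"}},"required":["moves"]}

```bash
mkdir -p pics; ls
python3 - <<'E'
from cell import env, read_camera, camera_info, job, models
import cv2, numpy as np
o=env.get_obs(); print(o['time_s'],o['tool_pos'],o['tool_rot'],o['force'],o['grip_width'],env.nose_length)
for n in ['scene','top']:
    p,d=read_camera(n); cv2.imwrite(f'pics/{n}0.png',p[:,:,::-1])
    ts=['stand','frame','frame_top','far_rest','far_rest_bar','fork','jar','bowl'] if n=='top' else ['frame','far_rest','jar','bowl']
    for t in ts:
        r=models.spot_in(t,n); print(n,t,[(np.round(q['point'],3),round(q['score'],2)) for q in r[:2]])
    c=camera_info(n); print(n,c['fx'],c['cx'],c['cy'],np.round(-np.array(c['R']).T@c['t'],3))
print(env.get_obs()['time_s'])
E
```

```text
pics
0.0 [ 0.16425404 -0.62835641  0.23244958] [-9.01093735e+01 -6.85952414e-03 -1.65341661e+02] [-0.29438021 -0.0131287  -0.29079918] 0.08701529591756511 0.011
scene frame [(array([ 0.581, -0.014,  0.119]), 0.6)]
scene far_rest [(array([ 0.589, -0.014,  0.094]), 0.6)]
scene jar [(array([0.671, 0.217, 0.069]), 0.81)]
scene bowl [(array([ 0.445, -0.216,  0.035]), 0.7)]
scene 368.43619362540943 317.0300739165245 197.8955653480686 [ 1.419 -0.043  0.662]
top stand [(array([0.479, 0.014, 0.003]), 0.76)]
top frame [(array([ 0.56 , -0.007,  0.112]), 0.9)]
top frame_top [(array([ 0.563, -0.012,  0.112]), 0.65)]
top far_rest [(array([0.605, 0.1  , 0.067]), 0.49)]
top far_rest_bar []
top fork [(array([0.385, 0.021, 0.018]), 0.64)]
top jar [(array([0.641, 0.222, 0.095]), 0.64)]
top bowl [(array([ 0.466, -0.221,  0.022]), 0.97)]
top 385.2613668371069 316.80095812657765 197.02623881683328 [0.487 0.073 1.178]
0.7
```

View pics/scene0.png

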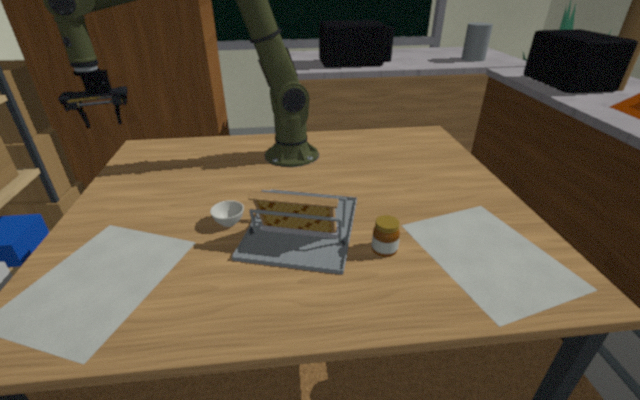

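View pics/top0.png

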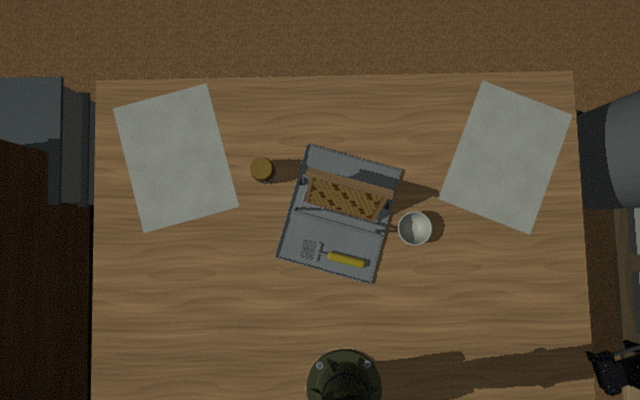

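The stand sits with its tray corners at about (308,145), (404,170), (374,283) and (277,257) in the top view. The frame leans away from the robot, the fork is at (340,255), the bowl is at the right at (415,228), and the jar is at the left at (262,169). Next I'll fit the stand pose.

```bash
cat > h.py <<'E'
from cell import env, read_camera, camera_info, job, models
import cv2, numpy as np
def cloud(n,d):
    c=camera_info(n); v,u=np.mgrid[0:400,0:640]
    P=np.stack([(u-c['cx'])/c['fx']*d,(v-c['cy'])/c['fy']*d,d],-1)
    return (P-np.array(c['t']))@np.array(c['R'])   # R^T (P-t)
def proj(n,X):
    c=camera_info(n); Y=np.asarray(X)@np.array(c['R']).T+c['t']
    return np.stack([Y[...,0]/Y[...,2]*c['fx']+c['cx'],Y[...,1]/Y[...,2]*c['fy']+c['cy']],-1)
E
python3 - <<'E'
from h import *
p,d=read_camera('top'); np.savez('top0.npz',p=p,d=d)
W=cloud('top',d)
m=models.cut_out('stand','top'); print([(q['score'],q['mask'].sum()) for q in m])
mk=m[0]['mask']
f=models.cut_out('frame','top')[0]['mask']
big=cv2.resize(p[120:300,240:450],None,fx=3.6,fy=3.3,interpolation=cv2.INTER_CUBIC)
cv2.imwrite('pics/topbig.png',big[:,:,::-1])
u=mk|f
# low band grey pixels
cn,_=cv2.findContours(u.astype(np.uint8),0,2)
c=max(cn,key=cv2.contourArea); r=cv2.minAreaRect(c); b=cv2.boxPoints(r); print(r,b)
ci=camera_info('top')
def bp(px,z):
    R=np.array(ci['R']);t=np.array(ci['t']);o=-R.T@t
    k=R.T@np.array([(px[0]-ci['cx'])/ci['fx'],(px[1]-ci['cy'])/ci['fy'],1]); return o+k*(z-o[2])/k[2]
B=np.array([bp(q,0.014) for q in b]); print(B.round(4)); 
print([np.linalg.norm(B[i]-B[(i+1)%4]).round(3) for i in range(4)])
# frame
F=W[f]; print(F.min(0),F.max(0))
hi=F[F[:,2]>F[:,2].max()-0.02]; print(len(hi),hi.mean(0))
E
```

```text
[(0.71, np.int64(8526)), (0.66, np.int64(76)), (0.56, np.int64(2822))]
((337.5577392578125, 213.7884521484375), (100.42314147949219, 119.6307144165039), 15.255118370056152) [[273.37695 258.2846 ]
 [304.85388 142.86923]
 [401.73853 169.2923 ]
 [370.2616  284.70767]]
[[ 0.3822  0.1999  0.014 ]
 [ 0.7296  0.0988  0.014 ]
 [ 0.6422 -0.1944  0.014 ]
 [ 0.2976 -0.0879  0.014 ]]
[np.float64(0.362), np.float64(0.306), np.float64(0.361), np.float64(0.3)]
[ 0.4870416  -0.16622457  0.00186692] [0.63338436 0.1019496  1.17760175]
13 [0.4872677  0.0725248  1.17760175]
```

View pics/topbig.png

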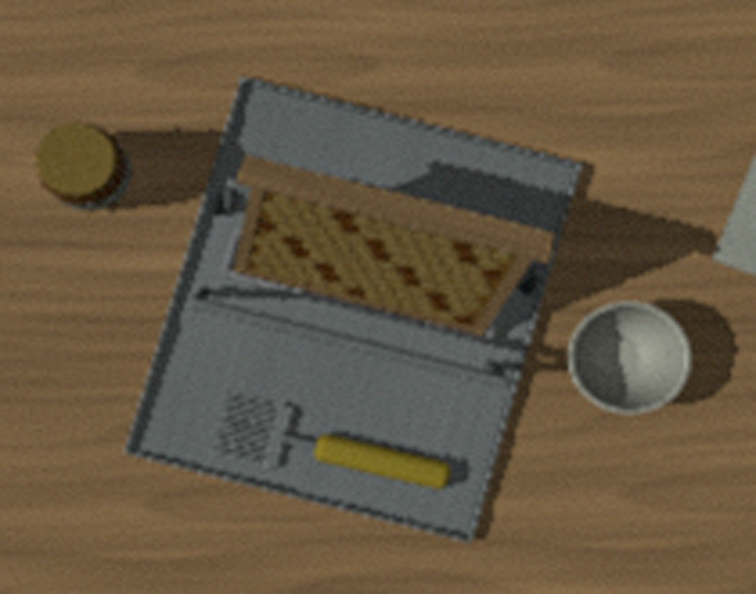

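Run:
```python
from h import *
from scipy.optimize import least_squares
px=np.array([[307.3,143.9],[403.1,169.1],[371.2,283.3],[275.9,257]])
L=np.array([[.16,.15],[.16,-.15],[-.2,-.15],[-.2,.15]])
def W(s,P):
    c,n=np.cos(s[2]),np.sin(s[2]); P=np.asarray(P,float)
    return np.stack([s[0]+c*P[...,0]-n*P[...,1],s[1]+n*P[...,0]+c*P[...,1],P[...,2]],-1)
L3=np.c_[L,np.full(4,.014)]
r=least_squares(lambda s:(proj('top',W(s,L3))-px).ravel(),[.55,0,-.25]); print(r.x,np.degrees(r.x[2]),r.fun.reshape(-1,2).round(2))
s=r.x; np.save('stand.npy',s)
p=np.load('top0.npz')['p'].copy(); d=np.load('top0.npz')['d']
print('frame area',cloud('top',d)[150:200:10,345])
z=4; big=cv2.resize(p[120:300,240:450],None,fx=3.6,fy=3.3,interpolation=cv2.INTER_CUBIC)
def dl(img,n,A,B,col,off=(240,120),sc=(3.6,3.3)):
    q=proj(n,W(s,[A,B])); q=((q+.5-off)*sc).astype(int); cv2.line(img,tuple(map(int,q[0])),tuple(map(int,q[1])),col,1)
a=np.radians(25); sa,ca=np.sin(a),np.cos(a)
segs=[]
for i in range(4): segs.append((L3[i],L3[(i+1)%4],(255,0,0)))
segs+=[((-.053,-.125,.094),(-.053,.125,.094),(0,255,0)),((.053,-.125,.094),(.053,.125,.094),(0,255,255)),
((.067,-.12,.15),(.067,.12,.15),(255,0,255))]
for A,B,c in segs: dl(big,'top',A,B,c)
cv2.imwrite('pics/fit_top.png',big[:,:,::-1])
p,d=read_camera('scene'); b2=cv2.resize(p[170:290,200:420],None,fx=3.6,fy=3.6,interpolation=cv2.INTER_CUBIC)
for A,B,c in segs: dl(b2,'scene',A,B,c,(200,170),(3.6,3.6))
cv2.imwrite('pics/fit_scene.png',b2[:,:,::-1])
```

```text
[ 0.53334549 -0.00715034 -0.29218873] -16.741180900697167 [[ 0.31 -1.13]
 [-0.56 -0.22]
 [ 0.83  1.01]
 [-0.59  0.27]]
frame area [[ 0.70883239 -0.02488206 -0.00603759]
 [ 0.67640789 -0.02347971  0.00097061]
 [ 0.64489877 -0.02235447  0.00470941]
 [ 0.59813491 -0.00969972  0.15231374]
 [ 0.57295833 -0.01059642  0.1320777 ]]
```

View pics/fit_top.png

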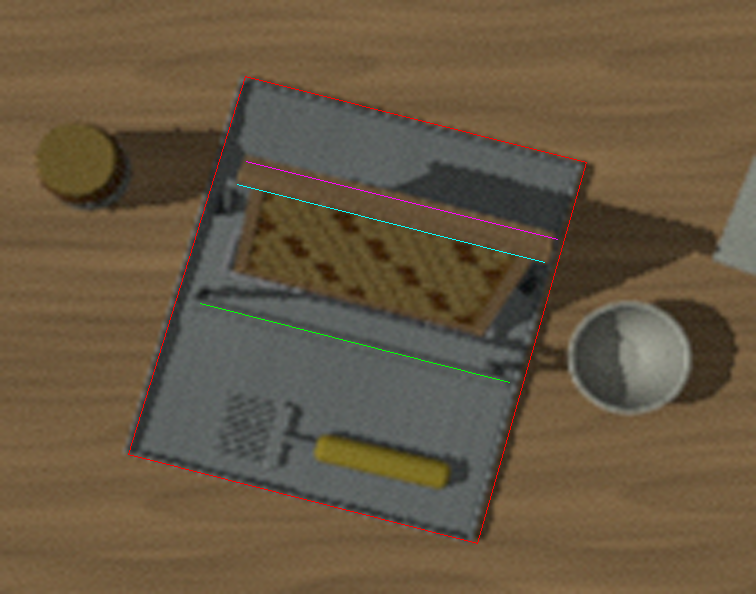

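View pics/fit_scene.png

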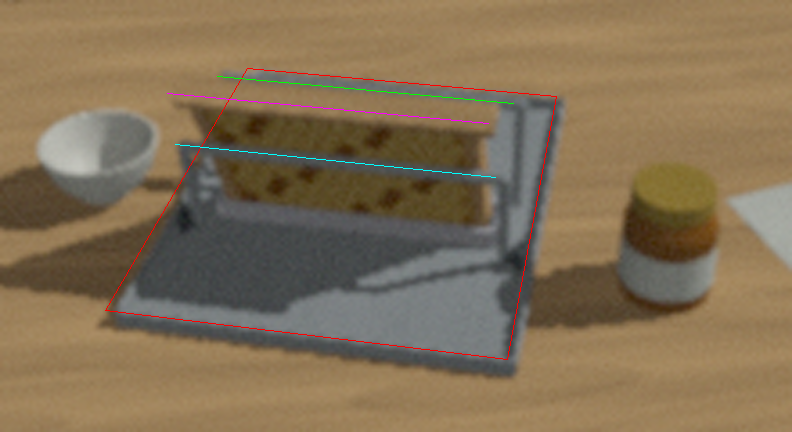

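```bash
cat >> h.py <<'E'
from scipy.spatial.transform import Rotation as Ro
S=np.array([0.5335,-0.0072,np.radians(-16.74)])
def s2w(P):
    c,n=np.cos(S[2]),np.sin(S[2]); return np.array([S[0]+c*P[0]-n*P[1],S[1]+n*P[0]+c*P[1],P[2]])
def w2s(X):
    c,n=np.cos(S[2]),np.sin(S[2]); d=np.array(X)-[S[0],S[1],0]; return np.array([c*d[0]+n*d[1],-n*d[0]+c*d[1],d[2]])
def delta(P,rpy=(-90,0,-16.74)):
    o=env.get_obs(); R=Ro.from_euler('xyz',o['tool_rot'],degrees=True); T=Ro.from_euler('xyz',rpy,degrees=True)
    return np.round(R.inv().apply(s2w(P)-o['tool_pos'])*1000,1), np.round((R.inv()*T).as_rotvec(degrees=True),2)
def st():
    o=env.get_obs(); print(o['time_s'],'stand',w2s(o['tool_pos']).round(4),'rpy',np.round(o['tool_rot'],2),'F',np.round(o['force'],2),np.round(o['qpos'],1))
E
python3 - <<'E'
from h import *
st(); print(delta((.125,0,.234)),delta((.125,0,.131)))
E
```

```text
0.9 stand [-0.1744 -0.7016  0.2336] rpy [ -90.     -0.   -165.34] F [-0.34  0.1  -0.64] [76.2 18.4 -4.  83.1  1.3 78.5 -3.3]
(array([-6.210e+02, -5.000e-01, -4.429e+02]), array([ 0.000e+00, -1.486e+02,  1.000e-02])) (array([-621. ,  102.5, -442.9]), array([ 0.000e+00, -1.486e+02,  1.000e-02]))
```

Request:
{"method": "move_arm", "body": {
  "moves": [
    [-621,0,-443,0,-148.6,0],
    [-621,0,-443,0,-148.6,0],
    [-621,0,-443,0,-148.6,0],
    [-621,0,-443,0,-148.6,0],
    [-621,0,-443,0,-148.6,0],
    [-621,0,-443,0,-148.6,0],
    [-621,0,-443,0,-148.6,0],
    [-621,0,-443,0,-148.6,0],
    [-621,0,-443,0,-148.6,0],
    [-621,0,-443,0,-148.6,0],
    [-621,0,-443,0,-148.6,0],
    [-621,0,-443,0,-148.6,0],
    [-621,0,-443,0,-148.6,0],
    [-621,0,-443,0,-148.6,0],
    [-621,0,-443,0,-148.6,0],
    [-621,0,-443,0,-148.6,0],
    [-621,0,-443,0,-148.6,0],
    [-621,0,-443,0,-148.6,0],
    [-621,0,-443,0,-148.6,0],
    [-621,0,-443,0,-148.6,0]
  ],
  "claw": 0
}}

```text
time_s: 2.57
tool_pos: [0.6547, -0.0369, 0.2333]
tool_rot: [-89.8, 0.0, -21.3]
force: [-0.1, -0.5, -0.8]
grip_width: 0.0004
```

Run:
```python
from h import *
st(); print(delta((.125,0,.234)),delta((.125,0,.131)))
```

```text
2.5667 stand [0.1247 0.0065 0.2333] rpy [-8.976e+01  4.000e-02 -2.132e+01] F [-0.09 -0.45 -0.83] [ 33.9  24.9 -44.6  81.   17.2  81.   57.9]
(array([ 0.9, -0.7, -6.4]), array([-0.24, -4.58, -0.03])) (array([  0.9, 102.3,  -6.9]), array([-0.24, -4.58, -0.03]))
```

Request:
{"method": "move_arm", "body": {
  "moves": [
    [1,0,-6.5,0,-4.6,0],
    [1,0,-6.5,0,-4.6,0],
    [1,35,-6.5,0,-4.6,0],
    [1,70,-6.5,0,-4.6,0],
    [1,95,-6.5,0,-4.6,0],
    [1,102,-6.5,0,-4.6,0],
    [1,102,-6.5,0,-4.6,0],
    [1,102,-6.5,0,-4.6,0]
  ]
}}

```text
time_s: 3.23
tool_pos: [0.6522, -0.0497, 0.1327]
tool_rot: [-90.0, -0.1, -17.6]
force: [-0.5, 0.2, 0.5]
grip_width: 0.0004
```

Run:
```python
from h import *
st(); print(delta((.125,0,.131)))
for n,(a,b,c,e) in dict(scene=(130,310,180,440),top=(110,300,230,460)).items():
    p,d=read_camera(n); cv2.imwrite(f'pics/{n}1.png',cv2.resize(p[a:b,c:e],None,fx=3,fy=3)[:,:,::-1])
```

```text
3.2333 stand [ 0.1259 -0.0065  0.1327] rpy [-8.998e+01 -7.000e-02 -1.759e+01] F [-0.45  0.25  0.46] [ 34.6  28.7 -43.5  88.4  20.5  71.1  60.4]
(array([-1. ,  1.7,  6.5]), array([-0.02, -0.85,  0.07]))
```

View pics/scene1.png

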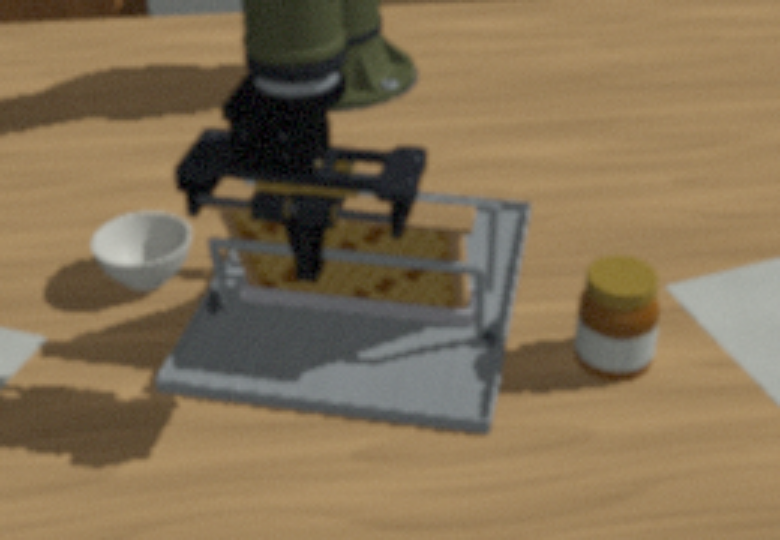

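View pics/top1.png

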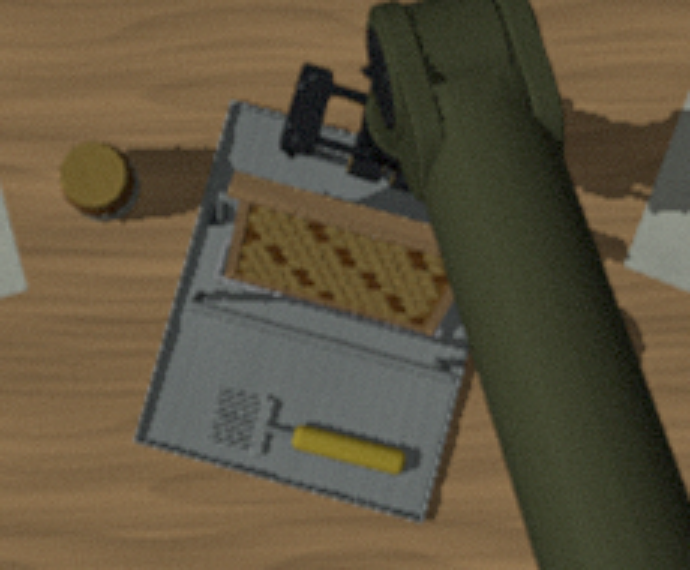

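Request:
{"method": "move_arm", "body": {
  "moves": [
    [-10,0,4,0,-0.8,0],
    [-20,0,6,0,-0.8,0],
    [-28,0,6,0,-0.8,0],
    [-33,0,6,0,-0.8,0],
    [-37,0,6,0,-0.8,0],
    [-41,0,6,0,-0.8,0],
    [-45,0,6,0,-0.8,0],
    [-49,0,6,0,-0.8,0],
    [-53,0,6,0,-0.8,0],
    [-57,0,6,0,-0.8,0],
    [-61,0,6,0,-0.8,0],
    [-65,0,6,0,-0.8,0]
  ]
}}

```text
time_s: 4.33
tool_pos: [0.5908, -0.0241, 0.1313]
tool_rot: [-90.0, 0.0, -16.7]
force: [1.3, -0.4, 0.6]
grip_width: 0.0006
```

Run:
```python
from h import *
st()
for n,(a,b,c,e) in dict(scene=(130,310,180,440)).items():
    p,d=read_camera(n); cv2.imwrite(f'pics/{n}2.png',cv2.resize(p[a:b,c:e],None,fx=3,fy=3)[:,:,::-1])
```

```text
4.3333 stand [0.0598 0.0003 0.1313] rpy [-9.00e+01  4.00e-02 -1.67e+01] F [ 1.27 -0.39  0.6 ] [ 37.9  21.5 -46.3  97.7  16.6  68.   60.6]
```

View pics/scene2.png

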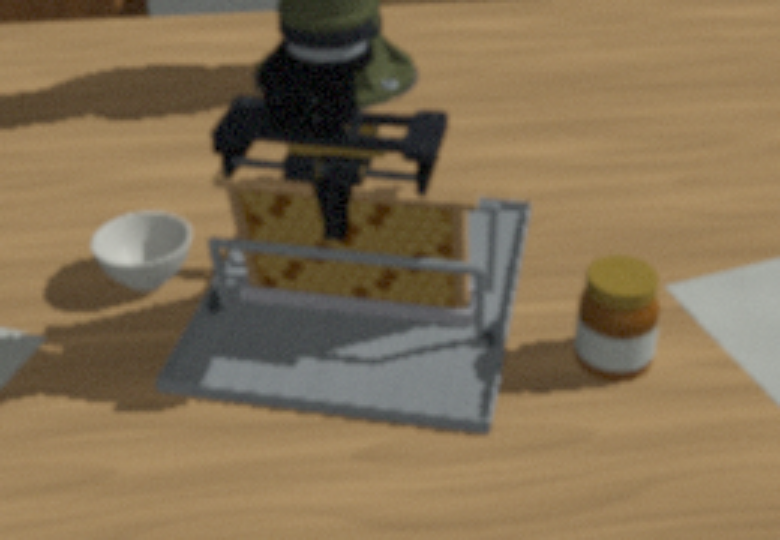

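The frame is tipping, with the bar at (335,235) and a contact force of 1.3 N. I'll carry on.

Request:
{"method": "move_arm", "body": {
  "moves": [
    [-4,0,0,0,0,0],
    [-8,0,0,0,0,0],
    [-12,0,0,0,0,0],
    [-16,0,0,0,0,0],
    [-20,0,0,0,0,0],
    [-24,0,0,0,0,0],
    [-28,0,0,0,0,0],
    [-32,0,0,0,0,0],
    [-36,0,0,0,0,0],
    [-40,0,0,0,0,0],
    [-43,0,0,0,0,0],
    [-46,0,0,0,0,0],
    [-48,0,0,0,0,0],
    [-50,0,0,0,0,0],
    [-52,0,0,0,0,0]
  ]
}}

```text
time_s: 5.63
tool_pos: [0.5415, -0.0094, 0.1316]
tool_rot: [-90.0, -0.0, -16.7]
force: [0.5, -0.6, 0.3]
grip_width: 0.0005
```

Run:
```python
from h import *
st()
for n,(a,b,c,e) in dict(scene=(130,310,180,440)).items():
    p,d=read_camera(n); cv2.imwrite(f'pics/{n}3.png',cv2.resize(p[a:b,c:e],None,fx=3,fy=3)[:,:,::-1])
```

```text
5.6333 stand [0.0083 0.0002 0.1316] rpy [-9.001e+01 -1.000e-02 -1.671e+01] F [ 0.5  -0.57  0.26] [ 41.   15.  -48.4 104.5  12.3  65.8  61.9]
```

View pics/scene3.png

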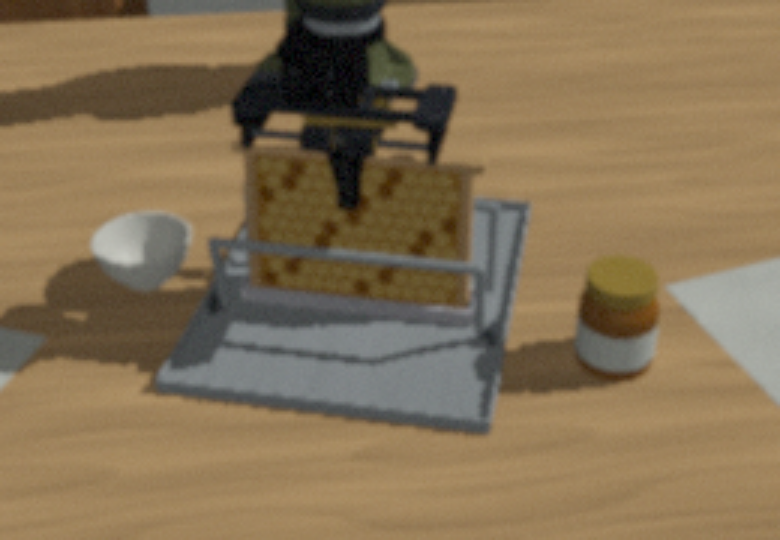

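The frame is upright or slightly past, with force falling to 0.5 N. I'll push a little further, slowly.

Request:
{"method": "move_arm", "body": {
  "moves": [
    [-2,0,0,0,0,0],
    [-4,0,0,0,0,0],
    [-6,0,0,0,0,0],
    [-8,0,0,0,0,0],
    [-10,0,0,0,0,0],
    [-12,0,0,0,0,0],
    [-14,0,0,0,0,0],
    [-16,0,0,0,0,0],
    [-18,0,0,0,0,0],
    [-20,0,0,0,0,0],
    [-22,0,0,0,0,0],
    [-24,0,0,0,0,0],
    [-24,0,0,0,0,0],
    [-24,0,0,0,0,0]
  ]
}}

```text
time_s: 6.85
tool_pos: [0.5186, -0.0025, 0.1316]
tool_rot: [-90.0, -0.0, -16.7]
force: [-0.3, -0.1, 0.3]
grip_width: 0.0005
```

Run:
```python
from h import *
st()
for n,(a,b,c,e) in dict(scene=(130,310,180,440)).items():
    p,d=read_camera(n); cv2.imwrite(f'pics/{n}4.png',cv2.resize(p[a:b,c:e],None,fx=3,fy=3)[:,:,::-1])
```

```text
6.85 stand [-0.0156  0.0002  0.1316] rpy [-9.001e+01 -1.000e-02 -1.670e+01] F [-0.31 -0.1   0.27] [ 42.4  11.8 -49.3 107.6   9.8  65.   62.9]
```

View pics/scene4.png

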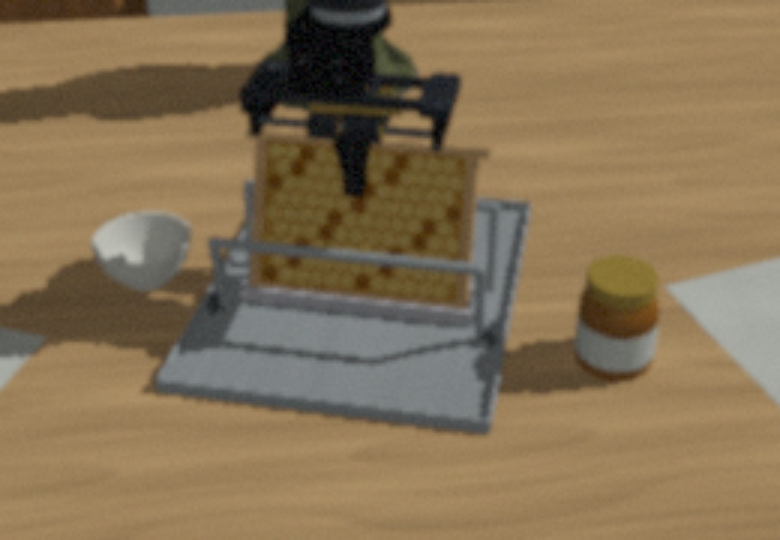

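Request:
{"method": "move_arm", "body": {
  "moves": [
    [10,0,0,0,0,0],
    [25,0,0,0,0,0],
    [36,0,0,0,0,0],
    [40,0,0,0,0,0],
    [40,0,0,0,0,0],
    [40,0,0,0,0,0]
  ]
}}

```text
time_s: 7.4
tool_pos: [0.5568, -0.0137, 0.1312]
tool_rot: [-90.0, 0.1, -16.7]
force: [0.5, 1.8, -0.3]
grip_width: 0.0005
```

Run:
```python
from h import *
st()
for n,(a,b,c,e) in dict(scene=(130,310,180,440),top=(110,300,230,460)).items():
    p,d=read_camera(n); cv2.imwrite(f'pics/{n}5.png',cv2.resize(p[a:b,c:e],None,fx=3,fy=3)[:,:,::-1])
    for t in ['frame','frame_top','far_rest_bar']:
        r=models.spot_in(t,n); print(n,t,[(w2s(q['point']).round(3),round(q['score'],2)) for q in r[:2]])
    m=models.cut_out('frame',n)
    if m:
        X=np.array([w2s(x) for x in cloud(n,d)[m[0]['mask']&(d>0)]]); X=X[(abs(X[:,0])<.15)&(X[:,2]<.2)]
        hi=X[:,2]
        for z0 in np.arange(.02,.17,.02):
            k=abs(hi-z0)<.006
            if k.sum()>5: print(n,z0.round(2),k.sum(),np.median(X[k],0).round(3))
```

```text
7.4 stand [0.0242 0.0005 0.1312] rpy [-8.997e+01  6.000e-02 -1.670e+01] F [ 0.52  1.76 -0.25] [ 40.1  17.2 -47.8 102.4  13.8  66.5  61.3]
scene frame [(array([-0.022,  0.019,  0.086]), 0.97), (array([0.069, 0.255, 0.068]), 0.58)]
scene frame_top [(array([-0.019,  0.023,  0.087]), 0.91)]
scene far_rest_bar [(array([0.055, 0.008, 0.096]), 0.58)]
scene 0.02 259 [0.008 0.008 0.021]
scene 0.04 303 [0.   0.01 0.04]
scene 0.06 207 [-0.009  0.011  0.062]
scene 0.08 309 [-0.017  0.012  0.08 ]
scene 0.1 291 [-0.025  0.023  0.1  ]
scene 0.12 286 [-0.033  0.028  0.12 ]
scene 0.14 192 [-0.041  0.044  0.139]
scene 0.16 127 [-0.048  0.052  0.158]
top frame [(array([-0.046,  0.054,  0.146]), 0.86)]
top frame_top [(array([-0.044,  0.05 ,  0.143]), 0.57)]
top far_rest_bar [(array([0.049, 0.116, 0.096]), 0.41)]
top 0.04 15 [-0.003  0.069  0.043]
top 0.06 51 [-0.011  0.061  0.06 ]
top 0.08 68 [-0.019  0.056  0.081]
top 0.1 68 [-0.027  0.048  0.101]
top 0.12 71 [-0.036  0.046  0.12 ]
top 0.14 80 [-0.044  0.049  0.14 ]
top 0.16 302 [-0.056  0.049  0.157]
```

View pics/scene5.png

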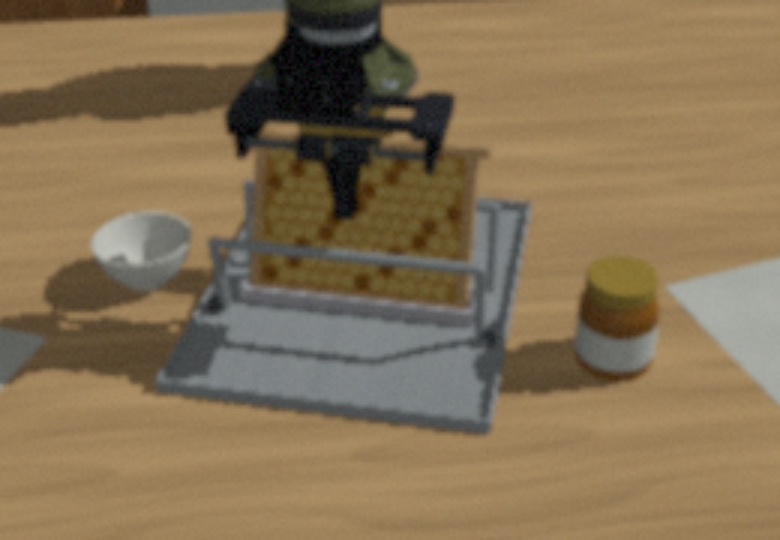

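View pics/top5.png

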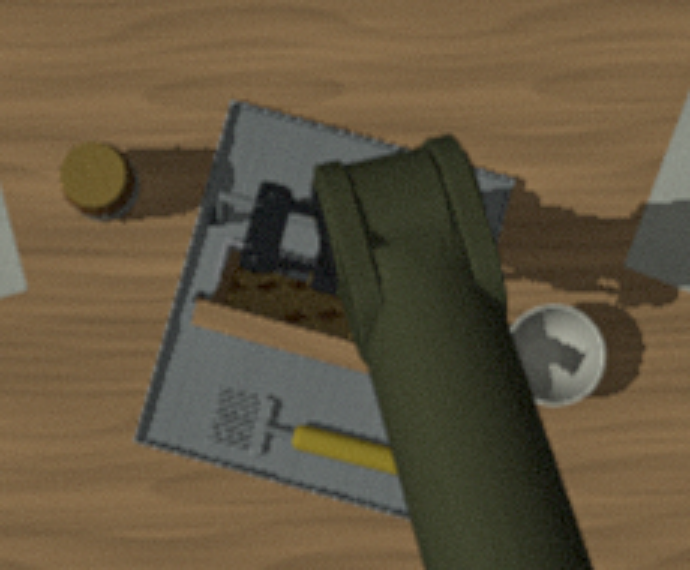

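The frame now leans on the near rest: its face slopes about 23° toward the robot, and the foot is in the trough. The far rest is still up. Next I'll lower the closed fingers between the frame and the far bar and push the bar away.

Request:
{"method": "move_arm", "body": {
  "moves": [
    [0,15,0,0,0,0],
    [0,30,0,0,0,0],
    [0,38,0,0,0,0],
    [4,38,0,0,0,0],
    [8,38,0,0,0,0],
    [12,38,0,0,0,0],
    [16,39,0,0,0,0],
    [20,40,0,0,0,0],
    [24,42,0,0,0,0],
    [28,44,0,0,0,0],
    [32,46,0,0,0,0],
    [36,49,0,0,0,0],
    [40,52,0,0,0,0],
    [45,55,0,0,0,0],
    [50,59,0,0,0,0],
    [55,63,0,0,0,0],
    [60,66,0,0,0,0],
    [60,66,0,0,0,0]
  ]
}}

```text
time_s: 9.4
tool_pos: [0.6145, -0.031, 0.0643]
tool_rot: [-90.0, 0.1, -16.7]
force: [-2.2, 2.1, -1.2]
grip_width: 0.0003
```

Run:
```python
from h import *
st()
for n,(a,b,c,e) in dict(scene=(130,310,180,440)).items():
    p,d=read_camera(n); cv2.imwrite(f'pics/{n}6.png',cv2.resize(p[a:b,c:e],None,fx=3,fy=3)[:,:,::-1])
    for t in ['far_rest_bar']:
        r=models.spot_in(t,n); print(n,t,[(w2s(q['point']).round(3),round(q['score'],2)) for q in r[:2]])
```

```text
9.4 stand [0.0844 0.0005 0.0643] rpy [-89.96   0.09 -16.71] F [-2.24  2.1  -1.21] [ 34.9  28.5 -43.4  97.5  21.5  62.8  58.2]
scene far_rest_bar [(array([0.104, 0.009, 0.076]), 0.69)]
```

View pics/scene6.png

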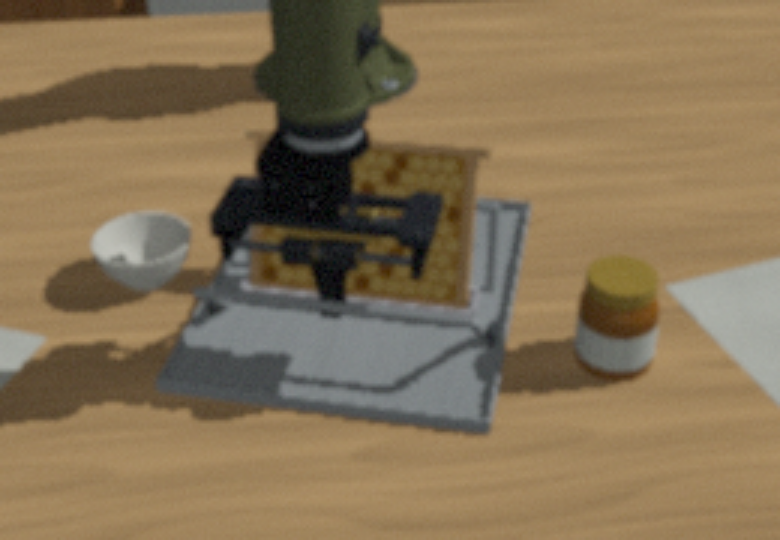

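Request:
{"method": "move_arm", "body": {
  "moves": [
    [-12,0,0,0,0,0],
    [-12,-30,0,0,0,0],
    [-12,-45,0,0,0,0],
    [0,-45,0,0,0,0],
    [18,-45,0,0,0,0],
    [18,-45,0,0,0,0],
    [18,-35,0,0,0,0],
    [18,-27,0,0,0,0],
    [18,-22,0,0,0,0],
    [19,-17,0,0,0,0],
    [23,-11,0,0,0,0],
    [27,-5,0,0,0,0],
    [30,1,0,0,0,0],
    [33,8,0,0,0,0],
    [35,13,0,0,0,0],
    [36,17,0,0,0,0],
    [37,21,0,0,0,0],
    [37,21,0,0,0,0]
  ]
}}

```text
time_s: 11.0
tool_pos: [0.6527, -0.043, 0.0457]
tool_rot: [-90.0, -0.4, -16.7]
force: [3.4, -1.6, 4.7]
grip_width: 0.0005
```

Run:
```python
from h import *
st()
for n,(a,b,c,e) in dict(scene=(130,310,180,440)).items():
    p,d=read_camera(n); cv2.imwrite(f'pics/{n}7.png',cv2.resize(p[a:b,c:e],None,fx=3,fy=3)[:,:,::-1])
    for t in ['far_rest_bar']:
        r=models.spot_in(t,n); print(n,t,[(w2s(q['point']).round(3),round(q['score'],2)) for q in r[:2]])
```

```text
11.0 stand [0.1245 0.     0.0457] rpy [-89.98  -0.39 -16.73] F [ 3.39 -1.64  4.71] [ 32.7  33.4 -41.5  92.8  24.4  62.7  57.9]
scene far_rest_bar [(array([0.12 , 0.014, 0.031]), 0.66)]
```

View pics/scene7.png

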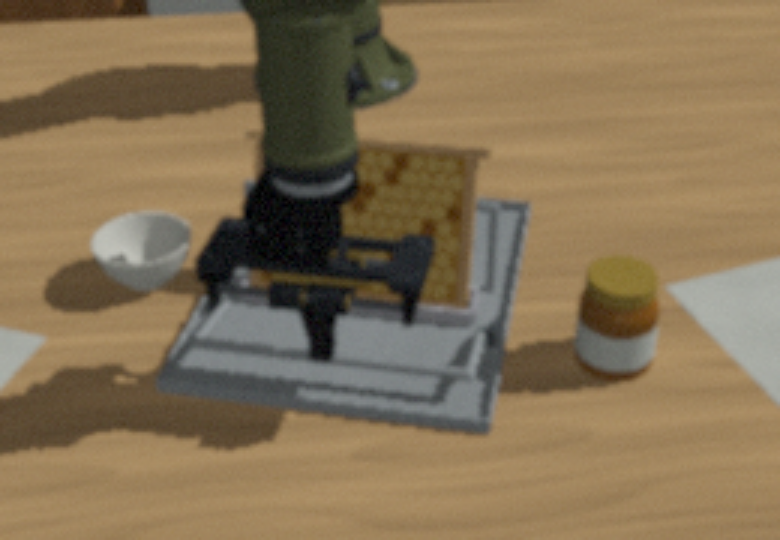

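The bar is being pressed down and is at about z = 0.03 (row ~360). I'll push it the rest of the way to the stop.

Request:
{"method": "move_arm", "body": {
  "moves": [
    [0,3,0,0,0,0],
    [0,6,0,0,0,0],
    [0,9,0,0,0,0],
    [0,11,0,0,0,0],
    [0,13,0,0,0,0],
    [0,14,0,0,0,0],
    [0,15,0,0,0,0],
    [0,15,0,0,0,0]
  ]
}}

```text
time_s: 11.77
tool_pos: [0.6517, -0.0422, 0.0306]
tool_rot: [-90.0, -0.3, -16.7]
force: [3.5, -1.5, 5.5]
grip_width: 0.0005
```

Force is still only 5.5 N, so the bar hasn't reached the stop. I'll go down 1 mm at a time.

Request:
{"method": "move_arm", "body": {
  "moves": [
    [0,1,0,0,0,0],
    [0,2,0,0,0,0],
    [0,2,0,0,0,0],
    [0,2,0,0,0,0]
  ]
}}

```text
time_s: 12.1
tool_pos: [0.6518, -0.0422, 0.0289]
tool_rot: [-90.0, -0.3, -16.7]
force: [3.5, -1.8, 5.9]
grip_width: 0.0006
```

Request:
{"method": "move_arm", "body": {
  "moves": [
    [0,1,0,0,0,0],
    [0,2,0,0,0,0],
    [0,2,0,0,0,0],
    [0,2,0,0,0,0]
  ]
}}

```text
time_s: 12.43
tool_pos: [0.652, -0.0422, 0.0285]
tool_rot: [-90.0, -0.3, -16.7]
force: [-0.4, -0.9, 15.2]
grip_width: 0.0004
```

Now it's at the stop: z is no longer dropping and force has jumped to 15 N. One more millimetre to be sure, then retreat upwards.

Request:
{"method": "move_arm", "body": {
  "moves": [
    [0,1,0,0,0,0],
    [0,1,0,0,0,0],
    [0,-20,0,0,0,0],
    [0,-60,0,0,0,0],
    [20,-100,0,0,0,0],
    [50,-140,0,0,0,0],
    [90,-170,0,0,0,0],
    [120,-190,0,0,0,0],
    [120,-190,0,0,0,0],
    [120,-190,0,0,0,0]
  ]
}}

```text
time_s: 13.27
tool_pos: [0.7669, -0.0768, 0.2163]
tool_rot: [-89.9, -0.1, -16.8]
force: [-1.6, 0.1, 0.2]
grip_width: 0.0001
```

Run:
```python
from h import *
st()
for n,(a,b,c,e) in dict(scene=(130,310,180,440),top=(110,300,230,460)).items():
    p,d=read_camera(n); cv2.imwrite(f'pics/{n}8.png',cv2.resize(p[a:b,c:e],None,fx=3,fy=3)[:,:,::-1])
    for t in ['far_rest_bar','frame','fork','jar','bowl']:
        r=models.spot_in(t,n); print(n,t,[(w2s(q['point']).round(3),np.round(q['point'],3),round(q['score'],2)) for q in r[:1]])
    m=models.cut_out('frame',n)
    if m:
        X=np.array([w2s(x) for x in cloud(n,d)[m[0]['mask']&(d>0)]]); X=X[(abs(X[:,0])<.15)&(X[:,2]<.2)]
        for z0 in np.arange(.02,.17,.02):
            k=abs(X[:,2]-z0)<.006
            if k.sum()>5: print(n,z0.round(2),k.sum(),np.median(X[k],0).round(3))
```

```text
13.2667 stand [0.2435 0.0006 0.2163] rpy [-89.92  -0.12 -16.79] F [-1.6   0.12  0.21] [ 26.5  39.4 -40.9  62.1  24.6  86.2  64.3]
scene far_rest_bar [(array([0.121, 0.01 , 0.016]), array([ 0.652, -0.033,  0.016]), 0.71)]
scene frame [(array([-0.019,  0.044,  0.071]), array([0.528, 0.04 , 0.071]), 0.97)]
scene fork []
scene jar [(array([0.066, 0.255, 0.065]), array([0.67 , 0.218, 0.065]), 0.96)]
scene bowl [(array([-0.024, -0.228,  0.033]), array([ 0.444, -0.218,  0.033]), 0.79)]
scene 0.02 260 [0.009 0.033 0.021]
scene 0.04 265 [0.    0.025 0.04 ]
scene 0.06 272 [-0.008  0.03   0.061]
scene 0.08 250 [-0.017  0.031  0.079]
scene 0.1 147 [-0.024  0.072  0.101]
scene 0.12 164 [-0.033  0.063  0.119]
scene 0.14 120 [-0.041  0.079  0.141]
scene 0.16 100 [-0.047  0.086  0.157]
top far_rest_bar [(array([ 0.11 , -0.   ,  0.015]), array([ 0.639, -0.039,  0.015]), 0.97)]
top frame [(array([-0.037,  0.005,  0.129]), array([0.5  , 0.008, 0.129]), 0.89)]
top fork [(array([-0.153, -0.017,  0.014]), array([0.382, 0.02 , 0.014]), 0.87)]
top jar [(array([0.037, 0.252, 0.096]), array([0.641, 0.223, 0.096]), 0.69)]
top bowl [(array([-0.011, -0.21 ,  0.014]), array([ 0.462, -0.205,  0.014]), 0.81)]
top 0.02 137 [0.006 0.003 0.02 ]
top 0.04 108 [-0.003  0.003  0.041]
top 0.06 116 [-0.011 -0.003  0.06 ]
top 0.08 119 [-0.019  0.003  0.08 ]
top 0.1 129 [-0.027  0.002  0.101]
top 0.12 121 [-0.036 -0.002  0.119]
top 0.14 132 [-0.044  0.006  0.141]
top 0.16 485 [-0.056  0.004  0.157]
```

View pics/scene8.png

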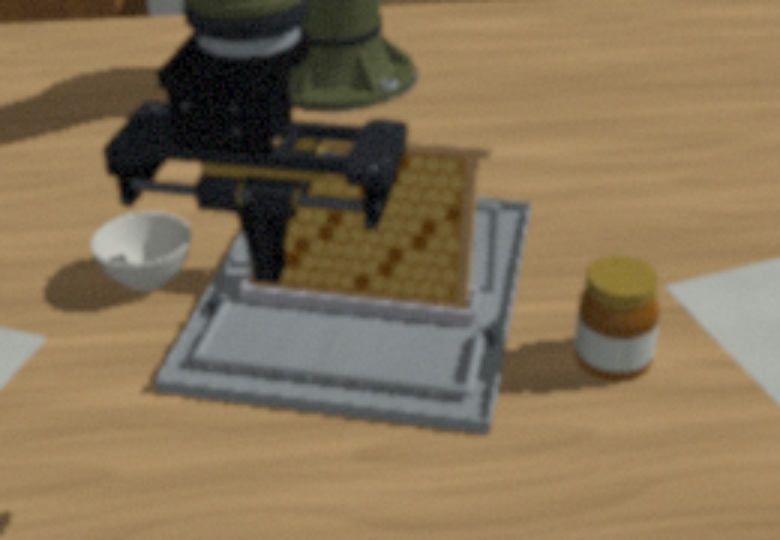

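View pics/top8.png

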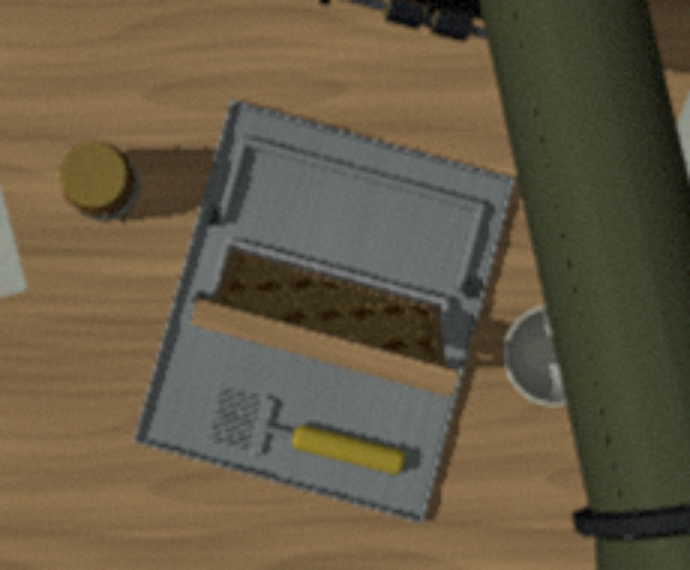

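Run:
```python
from h import *
def slope(d,sgn):
    W=cloud('top',d); X=np.stack([w2s(x) for x in W.reshape(-1,3)]); 
    k=(abs(X[:,1])<.08)&(abs(X[:,0])<.1)&(X[:,2]>.035)&(X[:,2]<.13)
    X=X[k]; 
    for _ in range(4):
        c=np.polyfit(X[:,2],X[:,0],1); r=X[:,0]-np.polyval(c,X[:,2]); X=X[abs(r)<.006] if _ else X[abs(r)<.02]
    print(len(X),np.degrees(np.arctan(c[0])),np.polyval(c,[0.004,.09]).round(4))
slope(np.load('top0.npz')['d'],1)
p,d=read_camera('top'); slope(d,-1)
```

```text
927 25.07887764718837 [-0.022   0.0183]
687 -22.49871753574562 [ 0.0123 -0.0233]
```

Run:
```python
from h import *
st(); print(job.sign_off())
```

```text
14.0167 stand [0.2414 0.0004 0.2156] rpy [-90.01  -0.   -16.71] F [ 0.31  0.07 -0.27] [ 26.6  39.3 -40.9  62.5  24.6  86.2  64.3]
the job is handed in; nothing more can be done
None
```

The frame now leans on the near rest with its foot in the trough, and the far rest lies flat in the tray. I handed the job in at 14.0 s of the 48 s.

**How it was done:** with closed fingers I pushed the top of the frame over from the far side, at about 1–2 N, until it fell onto the near rest. I then pushed the far rest's bar outward and pressed it down from above until it met its stop. There the wrist force jumped from about 6 N to 15 N and the bar stopped sinking. Nothing was gripped, and the arm was clear of everything when I handed in.

**Last checks:**
- **Far rest:** the networks put its bar at stand x ≈ 0.11–0.12 m and z ≈ 0.015 m, which matches lying flat.
- **Fork and jar:** both are where they started, to within the networks' error.
- **Bowl:** the scene camera puts it within 2 mm of its start. The top camera's reading differs by about 16 mm in y, but the arm was partly covering the bowl in that view.
- **Frame lean:** it measures about 22.5° toward the robot, not the expected 25°. By the same measurement it leaned 25.1° at the start. The likely reason is that the foot sits closer to the near ridge of the trough. It rests steadily, so I left it.

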